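# Retire a drive: unpin the disposal box and push the drive through its flap

## Robot

A 6-joint arm with a two-finger parallel gripper is mounted at the origin on a cart in front of the work surface, level with it; the furniture and walls round the work are solid. World frame = base frame: x ahead of the robot, y to its left, z up, the work surface at z = 0. Lengths are in mm, angles in rad, forces in N, time in s.
With the tool pointing down it reaches from about 300 to 775 mm from the base axis. Payload 14.6 kg.
Tool frame: the origin (TCP) lies at the very end of the fingers, on their centre line; the grasp point (between the pads) lies 19 mm behind it; z points along the fingers, y is the line along which they close (so a half turn about z gives the same grasp; the last joint's range is limited). The gripper opens to 94 mm and grips with 3 to 60 N. Pads are 16 mm wide; open, the fingers measure 119 mm over their backs; the gripper's body (75 mm by 177 mm) begins 78 mm behind the grasp point.
Start: joints at [-1.28, 0.3, 1.521, -0, 1.321, -0.067], TCP at [192.61, -515.161, 205.446] pointing down, gripper open.
Joint ranges: [-3.03, 3.03], [-0.79, 2.21], [0.23, 2.52], [-1.04, 4.18], [0, 3.07], [-2.55, 2.55]. Speed limits (rad/s): [2.22, 2.22, 2.57, 3.14, 3.14, 3.14].

## Interface

Orientations are given as [roll, pitch, yaw] about the fixed x, y, z axes, in that order (R = Rz(yaw) Ry(pitch) Rx(roll)).
In Python, from cell import manip, camera, get_calibration gives the robot as it stands. The module is installed in compiled form; this text tells all that it offers.
- The arm moves only by the tool jog_arm, never from a script. Its argument "plan" is one flat list of numbers, 6 for each row, row after row: the shift along the world's x, y, z in m, then the turn, a rotation vector about the world's x, y, z in degrees. A call has 1 to 20 rows; each row is the pose to reach, as a shift and turn from the pose commanded when the call began; what a row does not reach only later rows make up. A row lasts 1/10 s, in which the tool goes at most 50 mm and 8.59 degrees, less where a joint would pass 70% of its speed; a pose out of reach is approached as far as the arm can. A call with a gripper value outside its range is refused whole. "claw" is the finger opening in m, from 0 to 0.094, set as the call begins (left out, the last holds). The fingers move at their own pace and stop on an object; "force" is the grip in N (left out, the last holds). Time passes only in rows, so rows that repeat a pose let the fingers close. It gives the time, the measured TCP pose, the force, the opening and the grip force at its end, in the units of the state.
- manip.read_state(): the state, without advancing time (a new reading comes with each control period).
- camera(name): name is "scene" or "top" or "wrist"; returns (picture, depth): 420x560x3 uint8, red, green, blue; 420x560 float32, mm along the optical axis (not along the pixel's ray), 0 where there is no reading.
- get_calibration(name): a dict with "fx", "fy", "cx", "cy" (pixels), "origin" and "attitude" of the camera in the world. Camera axes: x right, y down, z forward; pixel columns grow to the right and rows downward; lengths in mm; the calibration is good to about 2 mm. The wrist camera is an equidistant fisheye: a pixel r from the principal point sees the ray r / f radians off the axis. A picture is of the moment at which its call begins: read the wrist's pose just before it. get_calibration takes no time and is no camera call; for the wrist camera it gives the pose at the moment of the call.
- manip.sign_off(): hands the job in; it is judged then, once.
The state is a dict: "clock": time; "joints": joint angles; "qd": joint speeds; "effort": joint torques, N m; "eef_pos": TCP position; "eef_rot": TCP orientation; "wrist_force": force on the tool from outside, world axes, zero at the start; "moment": the same for the moment, N m; "finger_gap": finger opening in mm; "finger_force": force on a finger pad.
Only numpy, scipy, OpenCV 4.12 (cv2) and the standard library are available. Lean on these libraries where they do the work, as an engineer would, in place of code of your own. Each camera call takes 0.05 s, during which the arm holds its last target. There are 200 camera calls.

## Task

The hard drive with the red end is finished with and belongs in the blue-grey disposal box, whose flap is still locked for transport: pull the looped spring clip up out of the locking pin, draw the pin out sideways by its red knob, and lay both down on the desk beside the box. Then lift the red-ended drive out of the dock, hold it upright and push it down through the sprung flap in the lid until it drops inside and the flap has swung shut behind it. Leave the blue-ended drive standing in the dock and all the other things on the desk where they are.

Things in the scene. Friction and masses are not known exactly. Their poses are not given: they have to be found in the camera images.
- box: Fixed steel disposal box, 180 (x) x 240 (y) x 170 mm high, walls 4 mm, inner floor 7 mm up; origin: centre of its underside, front to -x. The lid has the flap slot in its left part (+y) and the pinned flap lock in its right part (-y).
- slot (a point): Centre of the slot, level with the lid's top. The slot is 105 mm long along the box's y and 44 mm wide along its x; its black trim stands 3 mm proud. The flap under it opens downward into the box. A drive pushed in until 30 mm of it stands out falls in by itself when let go.
- flap (a joint): Flap's hinge angle, rad: 0 shut, to 1.3 open (down). Hinge along the box's y, 24 mm behind the slot's centre (+x), 6 mm under the lid; flap 49 mm long. A light spring shuts it (about 1 N opens it at the slot's middle). A yellow lug on it stands up through the lid and is held by the pin.
- lock (a point): Pin axis in the middle of the yellow lug, 24 mm above the lid. Two fixed steel ears stand 9 to 15 mm from it along the box's y on either side of the lug, tops 40 mm above the lid. The 14 mm pin lies along y in 17 mm bores of ears and lug.
- pin: Steel locking pin, 14 mm thick, 91 mm long, 0.08 kg. Origin: on its axis at the vertical cross hole, 11 mm from its plain end; y runs along the pin to its knob. In place it points along the box's -y (knob to the right) and comes out that way, after 55 mm, once the clip is out.
- knob (a point): Middle of the pin's red fluted knob (26 mm across, 28 mm long), 66 mm from the pin's origin along its y. A 20 mm collar lies between knob and ear; 24 mm of free height under its axis.
- clip: Looped spring clip (R-clip) of 4.2 mm wire, 68 mm long, 28 g. Origin: on its straight leg where that crosses the pin's axis; z up along that leg, which reaches 22 mm below (its foot between two 9 mm high ribs). A sprung bowed leg on its +x side grips round the pin; it gives way at a pull of about 2 to 4 N along +z. Clear after 30 mm.
- loop (a point): Centre of the clip's coiled loop, 34 mm above its origin and 9 mm to +x: 22 mm across (x and z), 9 mm thick (y). Good to grip across x from above.
- dock: Fixed two-bay drive dock, 140 (x) x 112 (y) x 48 mm high; origin: centre of its underside. Bays 32 mm before and behind its middle (x), 19 x 74 mm, floors 20 mm up; a drive stands 28 mm deep in its bay, which of them in which bay varies.
- drive_red: Drive to discard: grey slab with a red top end, 15 (x) x 70 (y) x 100 (z) mm, 0.28 kg, upright in the dock. Origin: centre of its lower end. Grip the 15 mm thickness (x) near the top.
- drive_red_mid (a point): Middle of the red-ended drive, 50 mm above its origin.
- drive_blue: Drive to keep: the same with a blue top end, in the other bay. Origin: centre of its lower end.
- gel: White and teal pump bottle, 68 x 59 x 159 mm, at the back; origin: centre of its underside. Bystander.
- mug: White mug, 92 x 127 x 95 mm, on the right; origin: centre of its underside. Bystander.
- stapler: Black stapler, 144 x 39 x 54 mm, near the front edge; origin: centre of its underside. Bystander.
- eraser: Grey-sleeved eraser, 20 x 44 x 12 mm, near the front edge; origin: centre of its underside. Bystander.
- mouse: Black mouse, 116 x 59 x 38 mm, far right; origin: centre of its underside. Bystander.

How it is judged:
By the outcome, as a careful person would: the job done as asked, in the order asked, and still so for the second after the job is handed in, with the robot touching nothing.
It also fails if it takes over 67 s, if anything falls off the work surface, if the arm or the gripper's body presses on something with over 40 N, if the wrist force passes 120 N, or if a joint passes its speed limit or range.

## Working session

There is one attempt and no reset: what is moved stays moved. The work goes in short steps, Python scripts to look and compute and a tool call to move; the robot and the scene stay as the last step left them, time stands still between calls to the robot, and variables do not carry over. Pictures are saved under pics/ and viewed, at most 12 in all, crops included, and the job is handed in when it is done.

Besides the shell and the picture viewer there is one more tool, called after "Request:" as name(argument=value, ...) on one line, values as JSON. jog_arm: Moves the arm, as the interface text tells. Its arguments: {"type":"object","properties":{"plan":{"type":"array"},"claw":{"type":"number"},"force":{"type":"number"}},"required":["plan"]}

```bash
mkdir -p pics
cat > h.py <<'E'
import numpy as np, cv2
from cell import manip, camera, get_calibration
from scipy.spatial.transform import Rotation as R
def cal(n):
    c=get_calibration(n); return c
def save(n,img): cv2.imwrite('pics/'+n+'.png',img[:,:,::-1])
E
python3 - <<'E'
from h import *
for n in ['scene','top']:
    p,d=camera(n); save(n+'0',p); np.savez(n+'0.npz',p=p,d=d); print(n,get_calibration(n))
print(manip.read_state())
E
```

```text
scene {'fx': 541.6670367862597, 'fy': 541.6670367862597, 'cx': 273.6345934522707, 'cy': 206.09737662962104, 'origin': array([ -226.23967249, -1591.7978796 ,   838.97899181]), 'attitude': array([-1.97513222,  0.02095678, -0.53618587])}
top {'fx': 387.84551863537575, 'fy': 387.84551863537575, 'cx': 276.33112005818714, 'cy': 211.27017881599036, 'origin': array([ 479.54549317, -221.50721485, 1244.34226589]), 'attitude': array([-3.07780715, -0.0090238 , -1.58849396])}
{'clock': 0.1, 'joints': array([-1.27959443e+00,  3.00387954e-01,  1.52153319e+00,  1.79519298e-07,
        1.32066592e+00, -6.66369108e-02]), 'qd': array([ 8.95516527e-04,  7.03516058e-05, -9.31491100e-04, -7.00257683e-04,
        6.60760600e-04, -2.12832294e-03]), 'effort': array([-5.67161969e-04, -5.32639074e+01, -3.53286195e+01,  7.08807749e-02,
        2.34064437e-02, -5.41888471e-05]), 'eef_pos': array([ 192.54930838, -514.94572302,  204.95218969]), 'eef_rot': array([-3.14060047e+00, -6.63883981e-05,  3.57838733e-01]), 'wrist_force': array([0.08046724, 0.42023582, 0.03839476]), 'moment': array([ 0.04061975, -0.02660734,  0.03376361]), 'finger_force': 0.0, 'finger_gap': 94.03350156818888}
```

View pics/scene0.png

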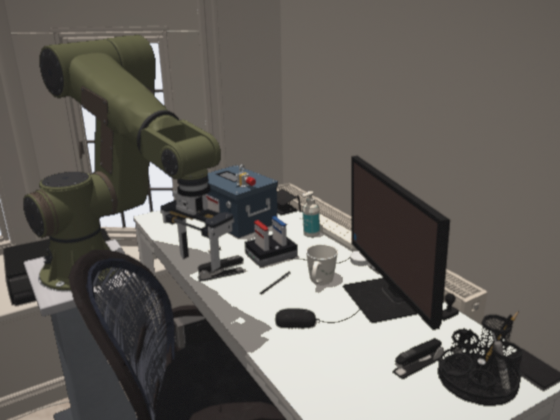

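View pics/top0.png

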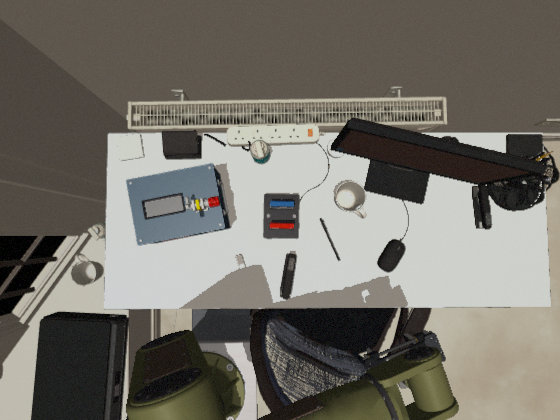

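The top view shows the box at about (177,205), its slot at (165,205), the lug at (198,205) and the red knob at (214,202). The dock is at (281,215), with the red drive in the front bay (282,225) and the blue one behind (283,203). Next I measure these.

```bash
cat >> h.py <<'E'
def cloud(n,d):
    c=get_calibration(n); M=R.from_euler('xyz',c['attitude']).as_matrix()
    v,u=np.mgrid[0:420,0:560]
    P=np.stack([(u-c['cx'])/c['fx']*d,(v-c['cy'])/c['fy']*d,d],-1)
    return P@M.T+c['origin']
def rect(pts):
    return cv2.minAreaRect(pts[:,:2].astype(np.float32))
E
python3 - <<'E'
from h import *
f=np.load('top0.npz');p,d=f['p'],f['d'];P=cloud('top',d)
print('desk z',np.median(P[270:300,150:220,2]),np.median(P[150:180,300:330,2]))
z=P[...,2]
v,u=np.mgrid[0:420,0:560]
hsv=cv2.cvtColor(p,cv2.COLOR_RGB2HSV).astype(int)
box=(z>155)&(z<185)&(u<235)&(u>115)&(v>155)&(v<250)
print('lid z',np.median(z[box]),rect(P[box]), box.sum())
red=(hsv[...,1]>150)&((hsv[...,0]<8)|(hsv[...,0]>172))&(hsv[...,2]>80)
for nm,m in [('knob',red&(u<230)&(u>200)&(v<220)),('dred',red&(u>262)&(u<300)&(v>210)&(v<240)),('dblue',(hsv[...,0]>100)&(hsv[...,0]<125)&(hsv[...,1]>130)&(u>262)&(u<300)&(v>190)&(v<215)),
 ('yellow',(hsv[...,0]>18)&(hsv[...,0]<35)&(hsv[...,1]>120)&(u>180)&(u<215)&(v>190)&(v<220)),
 ('dock',(z>38)&(z<60)&(u>255)&(u<305)&(v>185)&(v<245)),('slotin',(hsv[...,2]<60)&(u>140)&(u<190)&(v>190)&(v<222))]:
    q=P[m]; print(nm,m.sum(),'u,v',u[m].mean(),v[m].mean(),'med',np.median(q,0),'zmax',np.percentile(q[:,2],[10,90]),rect(q))
big=cv2.resize(p[150:250,110:310],None,fx=4,fy=4,interpolation=cv2.INTER_CUBIC); save('topc',big)
E
```

```text
desk z 0.8138635041434554 1.2372068509911287
lid z 170.6734255426437 ((573.9723510742188, 47.69402313232422), (186.57591247558594, 247.1450958251953), 10.313847541809082) 5628
knob 93 u,v 213.23655913978496 201.33333333333334 med [575.87631912 -62.80169803 206.25541316] zmax [201.64875015 209.18497244] ((576.9284057617188, -63.2866325378418), (25.902189254760742, 26.900171279907227), 10.827112197875977)
dred 131 u,v 281.80152671755724 225.25190839694656 med [ 510.67873735 -248.57891564  121.31802348] zmax [117.53758684 123.93141504] ((499.2757568359375, -249.3870849609375), (37.93605422973633, 70.8659896850586), 1.5516504049301147)
dblue 126 u,v 281.8095238095238 203.05555555555554 med [ 574.84707113 -249.76772172  120.55436009] zmax [116.50214035 123.29618552] ((578.543212890625, -250.02972412109375), (70.27633666992188, 22.412864685058594), 85.82125091552734)
yellow 44 u,v 197.5909090909091 204.70454545454547 med [565.77288243 -21.12712601 209.08705544] zmax [186.4136463  212.11961844] ((570.7169189453125, -18.660385131835938), (32.320396423339844, 13.555609703063965), 10.326069831848145)
dock 1200 u,v 281.06666666666666 215.82583333333332 med [ 541.29684334 -248.31486646   49.12567013] zmax [45.94723576 52.12219599] ((541.3359985351562, -247.93911743164062), (105.5418701171875, 136.5916290283203), 89.0303955078125)
slotin 119 u,v 160.8403361344538 205.47058823529412 med [571.11578292  89.00907523 173.53021403] zmax [170.72974172 175.8481523 ] ((568.8709106445312, 80.07833862304688), (52.511043548583984, 112.78490447998047), 11.879779815673828)
```

View pics/topc.png

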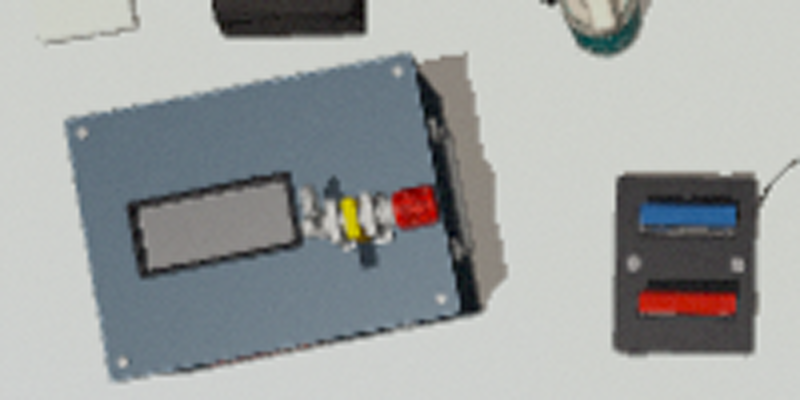

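Request:
jog_arm(plan=[0.05,0.05,0.1,0,0,8,0.35,0.515,0.155,0,0,80,0.35,0.515,0.155,0,0,80,0.35,0.515,0.155,0,0,80,0.35,0.515,0.155,0,0,80,0.35,0.515,0.155,0,0,80,0.35,0.515,0.155,0,0,80,0.35,0.515,0.155,0,0,80,0.35,0.515,0.155,0,0,80,0.35,0.515,0.155,0,0,80,0.35,0.515,0.155,0,0,80,0.35,0.515,0.155,0,0,80,0.35,0.515,0.155,0,0,80,0.35,0.515,0.155,0,0,80,0.35,0.515,0.155,0,0,80,0.35,0.515,0.155,0,0,80,0.35,0.515,0.155,0,0,80], claw=0.05, force=20)

```text
clock: 1.8
eef_pos: [542.1, -1.4, 360.4]
eef_rot: [-3.141, 0.0, 1.752]
wrist_force: [0.3, -0.0, -0.2]
finger_gap: 50.0
finger_force: 0.0
```

Run:
```python
from h import *
s=manip.read_state(); print(s['clock'],s['eef_pos'],s['eef_rot'],s['joints'])
c=get_calibration('wrist'); print(c)
p,d=camera('wrist'); save('w1',p); np.savez('w1.npz',p=p,d=d,o=c['origin'],a=c['attitude'])
```

```text
1.8 [542.08393328  -1.36640115 360.43991212] [-3.14149744e+00  8.95610008e-05  1.75246310e+00] [-7.00337774e-02  2.17469991e-01  1.27182705e+00 -1.10821729e-04
  1.65236553e+00 -2.51709574e-01]
{'fx': 325.19226210127806, 'fy': 325.19226210127806, 'cx': 278.6416947809681, 'cy': 208.25676714806488, 'origin': array([526.61145899,  81.82444997, 539.15047566]), 'attitude': array([ 2.84753905e+00, -1.00478890e-03,  1.82587688e-01])}
```

View pics/w1.png

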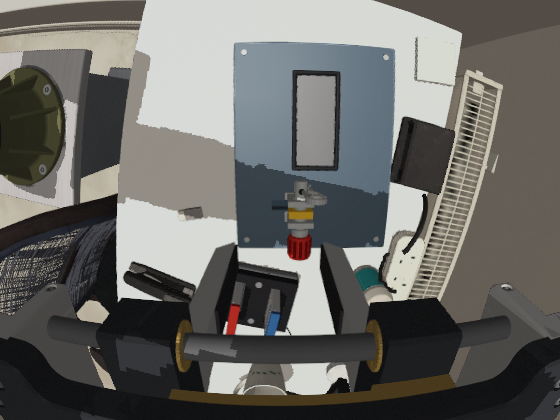

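The wrist view shows the pin and clip at about (300,200), with the loop offset to the right (+x) near (318,198). The yellow lug is at (300,213) and the knob at (299,245).

```bash
cat >> h.py <<'E'
def wcloud(f,d=None):
    c=get_calibration('wrist'); M=R.from_euler('xyz',f['a']).as_matrix(); d=f['d'] if d is None else d
    v,u=np.mgrid[0:420,0:560]
    x=(u-c['cx'])/c['fx'];y=(v-c['cy'])/c['fy'];r=np.hypot(x,y)+1e-9
    s=np.tan(np.minimum(r,1.5))/r
    return np.stack([x*s*d,y*s*d,d],-1)@M.T+f['o']
E
python3 - <<'E'
from h import *
f=np.load('w1.npz');p,d=f['p'],f['d'];P=wcloud(f);z=P[...,2];v,u=np.mgrid[0:420,0:560]
hsv=cv2.cvtColor(p,cv2.COLOR_RGB2HSV).astype(int)
lid=(abs(z-170)<12)&(u>225)&(u<400)&(v>35)&(v<250)
print('lid',np.median(z[lid]),rect(P[lid]))
c,_,a=rect(P[lid]); th=np.radians(a if a<45 else a-90); 
X=np.array([np.cos(th),np.sin(th)]);Y=np.array([-X[1],X[0]])
red=(hsv[...,1]>150)&((hsv[...,0]<8)|(hsv[...,0]>172))&(u>280)&(u<320)&(v>225)&(v<265)
yel=(hsv[...,0]>15)&(hsv[...,0]<35)&(hsv[...,1]>150)&(u>280)&(u<320)&(v>195)&(v<230)
dark=(hsv[...,2]<60)&(u>285)&(u<345)&(v>65)&(v<172)&(abs(z-173)<6)
for n,m in [('knob',red),('yel',yel),('trim',dark)]:
    q=P[m]; b=q[:,:2]-c; print(n,m.sum(),np.median(q,0),'z',np.percentile(q[:,2],[5,95]),'rect',rect(q),'boxX',np.percentile(b@X,[2,98]),'boxY',np.percentile(b@Y,[2,98]))
np.set_printoptions(linewidth=250,precision=0,suppress=True)
print('z map rows 176..206 cols 284..332'); print(z[176:208:2,284:334:2])
hi=(z>212)&(u>280)&(u<335)&(v>170)&(v<210); q=P[hi]; b=q[:,:2]-c
print('hi',q.mean(0),rect(q),np.percentile(q[:,2],[50,98]))
big=cv2.resize(p[160:270,240:350],None,fx=5.4,fy=5.4,interpolation=cv2.INTER_CUBIC); save('w1c',big)
E
```

```text
lid 169.50044686748654 ((575.2490844726562, 49.25141143798828), (186.99935913085938, 246.58157348632812), 10.38282585144043)
knob 492 [575.91544447 -58.44095726 204.83572742] z [196.54403985 207.17819113] rect ((560.41796875, 6.0355987548828125), (27.481056213378906, 163.6829376220703), 14.509224891662598) boxX [-30.68495834  -5.95841672] boxY [-120.12158629  -95.05696688]
yel 233 [568.69879138 -18.591215   208.72807572] z [197.23309982 210.15928752] rect ((554.8167114257812, 30.67470932006836), (26.027130126953125, 113.885498046875), 16.000219345092773) boxX [-31.16453659  -5.79469745] boxY [-70.21427938 -62.66214445]
trim 1122 [571.04104652  80.00666739 172.23771677] z [170.2461586  173.60853962] rect ((569.55224609375, 81.12960815429688), (53.61247634887695, 114.92028045654297), 10.612512588500977) boxX [-26.50724213  26.1189041 ] boxY [-23.34402408  88.98421565]
z map rows 176..206 cols 284..332
[[169. 169. 169. 170. 168. 170. 171. 168. 170. 170. 169. 169. 169. 169. 168. 170. 170. 169. 169. 171. 169. 170. 169. 169. 170.]
 [170. 170. 169. 169. 170. 169. 169. 170. 168. 170. 169. 16
[... 1293 characters left out ...]
231. 216. 218. 219. 218. 221. 229. 227. 171. 169. 170.]
 [171. 169. 203. 203. 202. 203. 198. 200. 201. 199. 199. 227. 232. 232. 234. 234. 235. 539. 234. 234. 232. 232. 170. 170. 169.]
 [  7.   7. 210. 209. 209. 209. 210. 209. 209. 208. 209. 227. 231. 233. 233. 235. 234. 236. 236. 234. 234. 230. 169. 171. 168.]
 [  6.   7. 210. 208. 209. 209. 208. 209. 209. 210. 210. 209. 225. 209. 234. 235. 234. 236. 236. 235. 233. 170. 170. 170. 170.]
 [  7.   7. 210. 209. 209. 209. 209. 210. 210. 209. 209. 210. 209. 210. 210. 171. 170. 170. 169. 170. 171. 169. 169. 169. 170.]]
hi [577.   8. 239.] ((551.3742065429688, 36.64380645751953), (21.36323356628418, 100.80450439453125), 40.6919059753418) [231. 539.]
```

View pics/w1c.png

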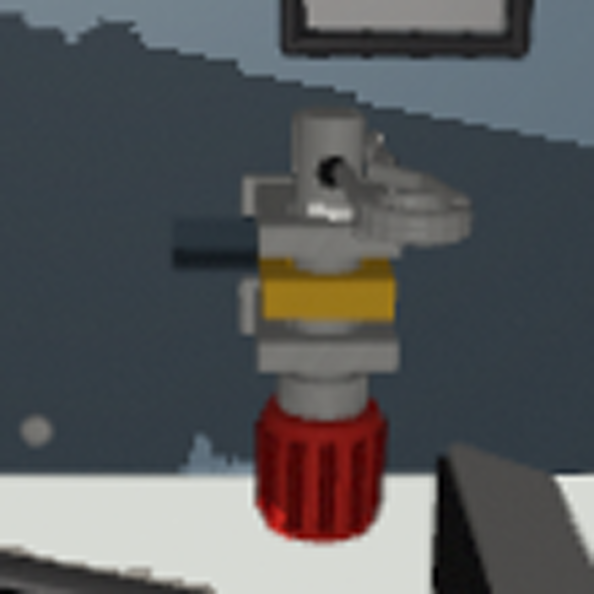

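Run:
```python
from h import *
f=np.load('w1.npz');P=wcloud(f);z=P[...,2];v,u=np.mgrid[0:420,0:560]
c=np.array([575,48.7]);th=np.radians(10.4);X=np.array([np.cos(th),np.sin(th)]);Y=np.array([-X[1],X[0]])
for lo in (214,225,231):
    m=(z>lo)&(z<245)&(u>280)&(u<335)&(v>170)&(v<210); q=P[m];b=q[:,:2]-c
    print(lo,m.sum(),q.mean(0),rect(q),'bX',np.percentile(b@X,[2,98]),'bY',np.percentile(b@Y,[2,98]))
    pr=np.linalg.svd(b-b.mean(0),full_matrices=False)[2][0]; print(np.degrees(np.arctan2(*pr[::-1])))
m=(z>192)&(z<203)&(u>292)&(u<308)&(v>176)&(v<200); q=P[m];b=q[:,:2]-c
print('pin end','bX',np.percentile(b@X,[2,98]),'bY',np.percentile(b@Y,[2,98]))
```

```text
214 220 [578.86455389   4.96873827 228.06422916] ((579.2803955078125, 3.8243703842163086), (22.914222717285156, 8.569243431091309), 10.99471378326416) bX [-14.73307717   6.99341168] bY [-47.6307307  -40.86791499]
-169.75317364450754
225 150 [578.63104872   4.46681316 232.32296507] ((579.1614379882812, 4.654748439788818), (22.35935401916504, 8.325697898864746), 17.788326263427734) bX [-13.99625269   7.17340205] bY [-47.65095984 -41.13640183]
9.604265096440818
231 110 [579.0427928    4.51390958 233.90336831] ((579.6592407226562, 4.388040065765381), (17.949079513549805, 6.501333236694336), 9.040023803710938) bX [-12.25708932   4.62763065] bY [-47.62267453 -41.22531813]
6.742980303378328
pin end bX [-23.53278337 -10.4313383 ] bY [-51.15914046 -31.33149025]
```

Request:
jog_arm(plan=[0.037,0.0055,-0.04,0,0,0,0.037,0.0055,-0.08,0,0,0,0.037,0.0055,-0.11,0,0,0,0.037,0.0055,-0.13,0,0,0,0.037,0.0055,-0.14,0,0,0,0.037,0.0055,-0.149,0,0,0,0.037,0.0055,-0.149,0,0,0,0.037,0.0055,-0.149,0,0,0])

```text
clock: 2.65
eef_pos: [579.9, 5.2, 212.5]
eef_rot: [3.14, 0.0, 1.754]
wrist_force: [-0.4, -0.5, 0.2]
finger_gap: 50.1
finger_force: 0.0
```

Request:
jog_arm(plan=[0,0,0,0,0,0,0,0,0,0,0,0,0,0,0,0,0,0,0,0,0,0,0,0,0,0,0,0,0,0,0,0,0,0,0,0], claw=0.01, force=20)

```text
clock: 3.25
eef_pos: [579.7, 5.3, 211.6]
eef_rot: [3.141, 0.0, 1.754]
wrist_force: [0.4, -0.8, 1.2]
finger_gap: 22.1
finger_force: 19.4
```

Gripped at 22 mm, the loop's width. Now I pull it straight up.

Request:
jog_arm(plan=[0,0,0.004,0,0,0,0,0,0.008,0,0,0,0,0,0.014,0,0,0,0,0,0.022,0,0,0,0,0,0.032,0,0,0,0,0,0.044,0,0,0,0,0,0.064,0,0,0,0,0,0.09,0,0,0,0,0,0.1,0,0,0,0,0,0.1,0,0,0])

```text
clock: 4.25
eef_pos: [580.0, 5.3, 313.1]
eef_rot: [3.139, 0.001, 1.754]
wrist_force: [0.1, -0.7, -0.0]
finger_gap: 21.5
finger_force: 19.9
```

Run:
```python
from h import *
s=manip.read_state(); print(s['eef_pos'],s['finger_gap'],s['finger_force'])
p,d=camera('wrist'); big=cv2.resize(p[160:360,180:380],None,fx=3,fy=3,interpolation=cv2.INTER_CUBIC); save('w2c',big)
```

```text
[580.02691301   5.3330734  313.14778678] 21.536345537136526 19.917941316962242
```

View pics/w2c.png

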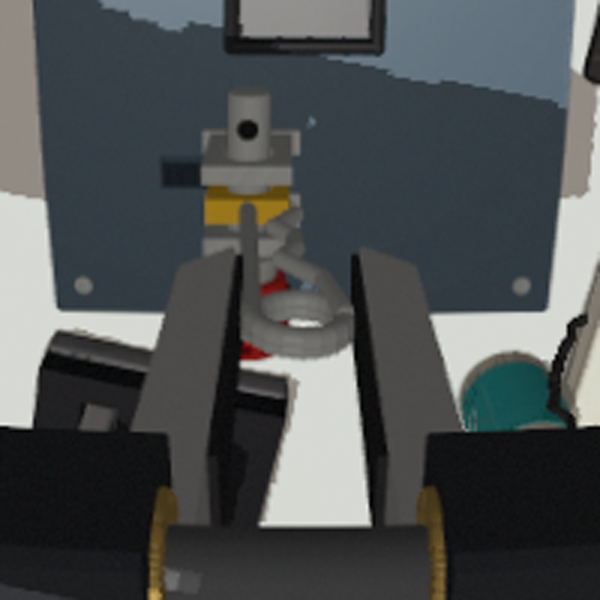

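The clip is held free of the pin: its leg hangs between the fingers at about (250,210), and the pin's hole shows empty at (247,130). I take it to the desk in front of the box.

Request:
jog_arm(plan=[-0.05,0.015,0,0,0,8,-0.09,0.03,0,0,0,16,-0.13,0.045,0,0,0,24,-0.17,0.055,0,0,0,32,-0.17,0.055,0,0,0,40,-0.17,0.055,0,0,0,48,-0.17,0.055,0,0,0,56,-0.17,0.055,-0.03,0,0,64,-0.17,0.055,-0.07,0,0,72,-0.17,0.055,-0.11,0,0,80,-0.17,0.055,-0.15,0,0,80,-0.17,0.055,-0.19,0,0,80,-0.17,0.055,-0.22,0,0,80,-0.17,0.055,-0.24,0,0,80,-0.17,0.055,-0.24,0,0,80])

```text
clock: 5.8
eef_pos: [407.4, 60.2, 68.6]
eef_rot: [-3.141, -0.006, -3.133]
wrist_force: [0.8, -0.4, -0.4]
finger_gap: 21.7
finger_force: 19.9
```

Request:
jog_arm(plan=[0,0,-0.004,0,-8,0,0,0,-0.01,0,-16,0,0,0,-0.016,0,-24,0,0,0,-0.023,0,-32,0,0,0,-0.03,0,-40,0,0,0,-0.036,0,-45,0,0,0,-0.036,0,-45,0])

```text
clock: 6.5
eef_pos: [405.3, 47.0, 79.5]
eef_rot: [3.139, 0.722, -3.13]
wrist_force: [-0.8, 1.0, -0.2]
finger_gap: 21.6
finger_force: 19.9
```

Request:
jog_arm(plan=[0,0,0,0,0,0,0,0,0,0,0,0])

```text
clock: 6.7
eef_pos: [405.8, 46.8, 79.4]
eef_rot: [3.139, 0.72, -3.131]
wrist_force: [-0.3, -0.2, -0.5]
finger_gap: 21.6
finger_force: 19.9
```

Run:
```python
from h import *
s=manip.read_state(); print(s['eef_pos'],s['eef_rot'],s['joints'],s['qd'])
```

```text
[405.75612573  46.83900895  79.41687244] [ 3.13947918  0.72049163 -3.13089459] [ 0.03403193 -0.09275824  2.50450864 -0.95246134  0.01629865 -0.60086191] [ 0.00470287  0.02534705 -0.01132968  0.01696829 -0.00131979 -0.01094052]
```

The backward tilt runs into joint limits, so I'll straighten up and set the clip down upright.

Request:
jog_arm(plan=[0,0.003,0.005,0,8,0,0,0.006,0.01,0,16,0,0,0.01,0.01,0,24,0,0,0.013,0.01,0,32,0,0,0.013,0.01,0,41.3,0,0,0.013,0.01,0,41.3,0,0,0.013,0.01,0,41.3,0,0,0.013,0.01,0,41.3,0])

```text
clock: 7.5
eef_pos: [406.8, 61.8, 88.6]
eef_rot: [3.125, -0.005, -3.13]
wrist_force: [-0.0, 0.3, -1.3]
finger_gap: 21.6
finger_force: 19.9
```

Run:
```python
from h import *
s=manip.read_state(); print(s['eef_pos'],s['eef_rot'],s['joints'],s['qd'])
```

```text
[406.84494979  61.76779617  88.6292212 ] [ 3.12502677 -0.00469078 -3.1304816 ] [ 0.05055482  0.14320396  2.01437868  0.02004583  0.98813617 -1.54237866] [ 0.01476906 -0.06382268  0.11414763 -0.04848699 -0.14284712  0.05214267]
```

Request:
jog_arm(plan=[0,0,-0.02,0,0,0,0,0,-0.034,0,0,0,0,0,-0.042,0,0,0,0,0,-0.044,0,0,0,0,0,-0.044,0,0,0])

```text
clock: 8.0
eef_pos: [405.2, 60.6, 44.9]
eef_rot: [3.13, -0.001, -3.132]
wrist_force: [-0.1, -0.5, 0.1]
finger_gap: 21.7
finger_force: 19.9
```

Request:
jog_arm(plan=[0,0,0,0,0,0,0,0,0,0,0,0,0,0,0,0,0,0,0,0,0,0,0,0,0,0,0,0,0,0,0,0,0,0,0,0,0,0,0,0,0,0], claw=0.07)

```text
clock: 8.7
eef_pos: [405.2, 60.1, 44.8]
eef_rot: [3.131, -0.001, -3.133]
wrist_force: [-0.8, 0.1, -0.5]
finger_gap: 69.9
finger_force: 0.0
```

Request:
jog_arm(plan=[0,0,0.03,0,0,0,0,0,0.07,0,0,0,0,0,0.12,0,0,0,0,0,0.17,0,0,0,0,0,0.22,0,0,0,0,0,0.26,0,0,0,0,0,0.26,0,0,0])

```text
clock: 9.4
eef_pos: [406.4, 60.2, 309.7]
eef_rot: [3.131, 0.007, -3.133]
wrist_force: [-0.0, 0.2, -0.0]
finger_gap: 70.2
finger_force: 0.0
```

Run:
```python
from h import *
s=manip.read_state(); print(s['eef_pos'],s['eef_rot'])
p,d=camera('wrist'); save('w3',p)
```

```text
[406.43725896  60.23140542 309.65423215] [ 3.13077003  0.00713015 -3.13272125]
```

View pics/w3.png

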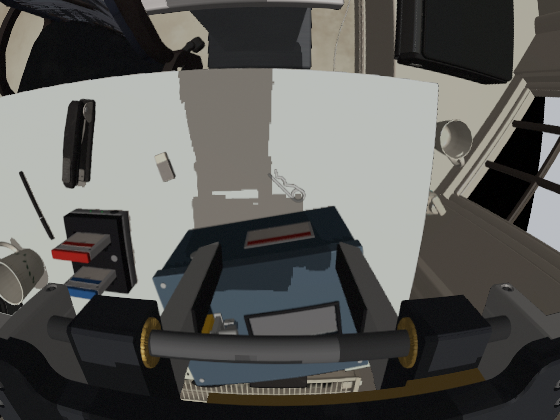

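The clip lies on the desk at (288,185), in front of the box; the dock, drives and eraser are undisturbed. Next comes the knob.

```bash
cat >> h.py <<'E'
def go(x,y,z,yawdeg):
    s=manip.read_state(); A=R.from_euler('xyz',s['eef_rot']); B=R.from_euler('xyz',[np.pi,0,np.radians(yawdeg)])
    print('shift',np.round((np.array([x,y,z])-s['eef_pos'])/1000,4),'turn',np.round(np.degrees((B*A.inv()).as_rotvec()),2))
E
python3 -c "
from h import *
go(577,-61.5,260,100.4)"
```

```text
shift [ 0.1712 -0.1217 -0.0465] turn [ -0.39   0.56 -80.11]
```

Request:
jog_arm(plan=[0.05,-0.03,0,0,0,-8,0.09,-0.06,0,0,0,-16,0.13,-0.09,0,0,0,-24,0.171,-0.122,0,0,0,-32,0.171,-0.122,0,0,0,-40,0.171,-0.122,0,0,0,-48,0.171,-0.122,0,0,0,-56,0.171,-0.122,-0.01,0,0,-64,0.171,-0.122,-0.03,0,0,-72,0.171,-0.122,-0.046,-0.4,0.6,-80,0.171,-0.122,-0.046,-0.4,0.6,-80,0.171,-0.122,-0.046,-0.4,0.6,-80], claw=0.055)

```text
clock: 10.65
eef_pos: [576.1, -61.8, 258.2]
eef_rot: [-3.14, -0.005, 1.758]
wrist_force: [0.4, -0.0, 1.1]
finger_gap: 54.7
finger_force: 0.0
```

```bash
python3 -c "
from h import *
go(577,-61.5,180,100.4)
s=manip.read_state();print(s['eef_pos'],s['eef_rot'])"
```

```text
shift [ 0.0009  0.0003 -0.0782] turn [-0.26 -0.16 -0.34]
[576.07020719 -61.83721359 258.15289921] [-3.13971982 -0.00496691  1.75830949]
```

Request:
jog_arm(plan=[0.001,0,-0.03,0,0,0,0.001,0,-0.055,0,0,0,0.001,0,-0.07,0,0,0,0.001,0,-0.078,0,0,0,0.001,0,-0.078,0,0,0])

```text
clock: 11.15
eef_pos: [577.1, -61.8, 180.6]
eef_rot: [-3.14, -0.005, 1.756]
wrist_force: [-0.5, 0.6, 0.0]
finger_gap: 55.4
finger_force: 0.0
```

Request:
jog_arm(plan=[0,0,0,0,0,0,0,0,0,0,0,0,0,0,0,0,0,0,0,0,0,0,0,0,0,0,0,0,0,0], claw=0.015, force=25)

```text
clock: 11.65
eef_pos: [577.3, -61.9, 181.1]
eef_rot: [-3.141, -0.004, 1.754]
wrist_force: [0.4, 0.0, 0.5]
finger_gap: 25.6
finger_force: 25.0
```

Request:
jog_arm(plan=[0.001,-0.005,0,0,0,0,0.002,-0.01,0,0,0,0,0.0027,-0.015,0,0,0,0,0.0036,-0.02,0,0,0,0])

```text
clock: 12.05
eef_pos: [580.9, -82.4, 180.8]
eef_rot: [-3.141, -0.004, 1.754]
wrist_force: [0.1, 1.8, 0.3]
finger_gap: 25.2
finger_force: 25.0
```

Sliding freely. I continue out past 75 mm in total, then raise it.

Request:
jog_arm(plan=[0.0018,-0.01,0,0,0,0,0.0036,-0.02,0,0,0,0,0.0054,-0.03,0,0,0,0,0.0072,-0.04,0,0,0,0,0.009,-0.05,0,0,0,0,0.0108,-0.06,0,0,0,0,0.0108,-0.06,0.03,0,0,0,0.0108,-0.06,0.07,0,0,0,0.0108,-0.06,0.1,0,0,0,0.0108,-0.06,0.1,0,0,0])

```text
clock: 13.05
eef_pos: [592.7, -142.7, 285.4]
eef_rot: [3.136, -0.001, 1.754]
wrist_force: [0.9, 0.7, -1.5]
finger_gap: 25.3
finger_force: 25.0
```

Run:
```python
from h import *
go(412,-25,120,180)
s=manip.read_state();print(s['eef_pos'],s['finger_gap'],s['finger_force'])
c=get_calibration('wrist');p,d=camera('wrist'); save('w4',p); np.savez('w4.npz',p=p,d=d,o=c['origin'],a=c['attitude'])
```

```text
shift [-0.1807  0.1177 -0.1654] turn [-0.31  0.17 79.5 ]
[ 592.69138133 -142.65654068  285.43379535] 25.32755353382639 24.974394142627716
```

View pics/w4.png

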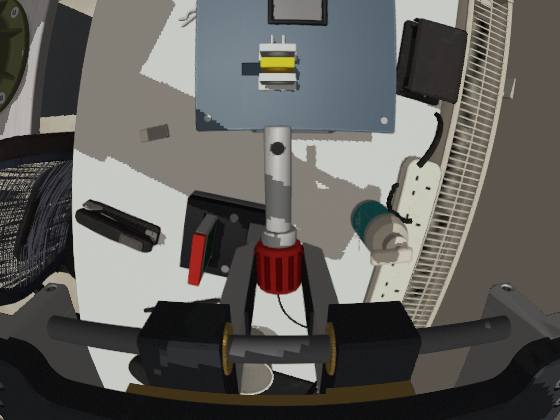

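The pin is out and held by its knob (280,265), and the lug and ears stand empty at (278,65). I lay it in front of the box.

Request:
jog_arm(plan=[-0.045,0.03,0,0,0,8,-0.09,0.06,0,0,0,16,-0.135,0.09,0,0,0,24,-0.18,0.118,0,0,0,32,-0.18,0.118,0,0,0,40,-0.18,0.118,0,0,0,48,-0.18,0.118,0,0,0,56,-0.18,0.118,-0.03,0,0,64,-0.18,0.118,-0.07,0,0,72,-0.18,0.118,-0.11,-0.3,0.2,79.5,-0.18,0.118,-0.15,-0.3,0.2,79.5,-0.18,0.118,-0.19,-0.3,0.2,79.5,-0.18,0.118,-0.22,-0.3,0.2,79.5,-0.18,0.118,-0.24,-0.3,0.2,79.5,-0.18,0.118,-0.255,-0.3,0.2,79.5,-0.18,0.118,-0.255,-0.3,0.2,79.5])

```text
clock: 14.7
eef_pos: [409.7, -23.8, 23.5]
eef_rot: [-3.136, -0.009, 3.142]
wrist_force: [0.1, 0.5, -0.5]
finger_gap: 25.5
finger_force: 25.0
```

```bash
python3 -c "
from h import *
go(412,-25,5,180)
s=manip.read_state();print(s['eef_pos'],s['eef_rot'])"
```

```text
shift [ 0.0023 -0.0012 -0.0185] turn [ 0.33 -0.51  0.  ]
[409.71182157 -23.76972204  23.46510323] [-3.13583669 -0.00885885  3.14155143]
```

Request:
jog_arm(plan=[0,0,-0.008,0,0,0,0,0,-0.014,0,0,0,0,0,-0.018,0,0,0,0,0,-0.018,0,0,0,0,0,-0.018,0,0,0])

```text
clock: 15.2
eef_pos: [411.7, -23.9, 8.0]
eef_rot: [-3.135, -0.004, -3.142]
wrist_force: [0.3, 0.1, -1.2]
finger_gap: 25.1
finger_force: 25.0
```

Request:
jog_arm(plan=[0,0,0,0,0,0,0,0,0,0,0,0,0,0,0,0,0,0,0,0,0,0,0,0,0,0,0,0,0,0], claw=0.05)

```text
clock: 15.7
eef_pos: [411.7, -23.9, 7.9]
eef_rot: [-3.135, -0.004, -3.142]
wrist_force: [0.3, 0.6, -0.3]
finger_gap: 49.5
finger_force: 0.0
```

Request:
jog_arm(plan=[0,0,0.02,0,0,0,0,0,0.06,0,0,0,0,0,0.11,0,0,0,0,0,0.16,0,0,0,0,0,0.21,0,0,0,0,0,0.26,0,0,0,0,0,0.26,0,0,0])

```text
clock: 16.4
eef_pos: [413.3, -24.1, 273.8]
eef_rot: [-3.134, 0.006, -3.142]
wrist_force: [0.7, 0.8, -0.7]
finger_gap: 50.2
finger_force: 0.0
```

Run:
```python
from h import *
s=manip.read_state(); print(s['eef_pos'],s['eef_rot'])
# red drive in w4 and top
f=np.load('w4.npz');P=wcloud(f);p=f['p'];v,u=np.mgrid[0:420,0:560]
def mask(p):
    h=cv2.cvtColor(p,cv2.COLOR_RGB2HSV).astype(int); return (h[...,1]>150)&((h[...,0]<8)|(h[...,0]>172))&(h[...,2]>60)
m=mask(p)&(u>180)&(u<225)&(v>210)&(v<290); q=P[m]; t=q[:,2]>116
print('w4 red',m.sum(),np.percentile(q[:,2],[5,50,95]),rect(q[t]),t.sum())
p,d=camera('top'); save('top2',p); Q=cloud('top',d); m=mask(p)&(u>262)&(u<300)&(v>210)&(v<240); q=Q[m]; t=(q[:,2]>113)&(q[:,2]<127)
print('top red',rect(q[t]),np.median(q[t],0),u[m].min(),u[m].max(),v[m].min(),v[m].max())
# ray-cast silhouette corners to z=120
c=get_calibration('top');M=R.from_euler('xyz',c['attitude']).as_matrix()
def ray(uv,z): 
    k=M@np.array([(uv[0]-c['cx'])/c['fx'],(uv[1]-c['cy'])/c['fy'],1]); return c['origin']+k*(z-c['origin'][2])/k[2]
(a,b),(w,h),ang=cv2.minAreaRect(np.argwhere(m)[:,::-1].astype(np.float32)); print('px',a,b,w,h,ang,'->',ray((a,b),120))
dk=(Q[...,2]>38)&(Q[...,2]<60)&(u>255)&(u<305)&(v>185)&(v<245); print('dock',rect(Q[dk]))
bl=f['p']; 
cv2.imwrite('pics/top2c.png',cv2.resize(p[150:300,120:320],None,fx=4,fy=4,interpolation=cv2.INTER_CUBIC)[:,:,::-1])
```

```text
[413.30054527 -24.08346309 273.83265616] [-3.13373616  0.0059875  -3.14153326]
w4 red 619 [117.66084573 119.35987128 120.57871604] ((532.1304321289062, -166.35824584960938), (228.58746337890625, 28.73823356628418), 74.72282409667969) 602
top red ((509.6341247558594, -247.3044891357422), (66.96722412109375, 14.653804779052734), 88.91555786132812) [ 510.58870305 -248.58540333  120.91942407] 269 293 222 228
px 281.1186828613281 225.1011962890625 23.953264236450195 5.676424026489258 3.5763344764709473 -> [ 510.76693506 -246.08791868  120.        ]
dock ((541.3889770507812, -247.98182678222656), (105.47843933105469, 136.68003845214844), 88.99625396728516)
```

View pics/top2c.png

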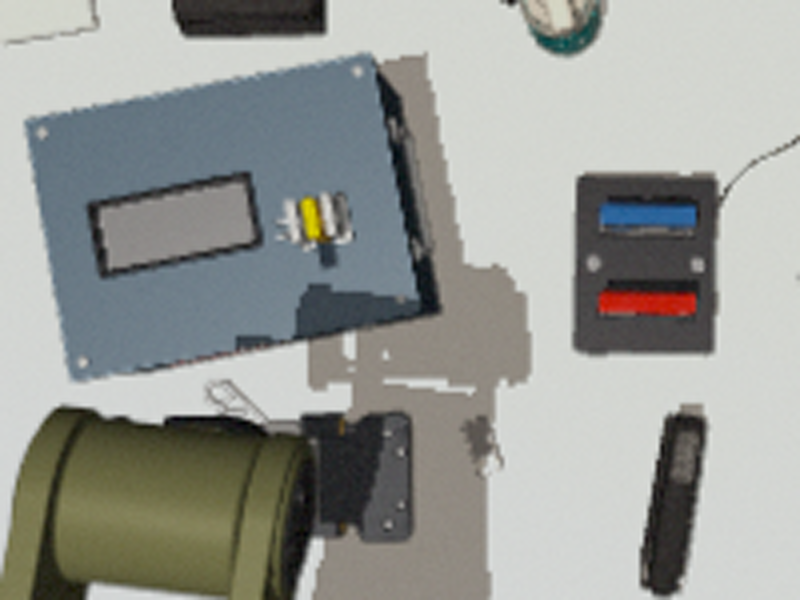

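The clip is in front of the box at crop (235,395), and the lug's pin is gone. The drives stand in the dock at (648,215) blue and (648,302) red. Red drive top is at (510,-248,120), with a yaw of about −1°.

```bash
python3 -c "
from h import *
go(510,-248,220,89)"
```

```text
shift [ 0.0976 -0.224  -0.0503] turn [  0.39  -0.26 -91.  ]
```

Request:
jog_arm(plan=[0.02,-0.04,0,0,0,-8,0.04,-0.08,0,0,0,-16,0.06,-0.12,0,0,0,-24,0.08,-0.16,0,0,0,-32,0.098,-0.2,0,0,0,-40,0.098,-0.224,0,0,0,-48,0.098,-0.224,0,0,0,-56,0.098,-0.224,0,0,0,-64,0.098,-0.224,0,0,0,-72,0.098,-0.224,-0.02,0,0,-80,0.098,-0.224,-0.05,0.4,-0.3,-88,0.098,-0.224,-0.05,0.4,-0.3,-91,0.098,-0.224,-0.05,0.4,-0.3,-91,0.098,-0.224,-0.05,0.4,-0.3,-91])

```text
clock: 17.85
eef_pos: [509.6, -247.8, 217.3]
eef_rot: [3.141, -0.005, 1.555]
wrist_force: [0.3, -0.3, -0.6]
finger_gap: 49.9
finger_force: 0.0
```

Run:
```python
from h import *
go(510,-248,97,89)
c=get_calibration('wrist');p,d=camera('wrist');f=dict(d=d,o=c['origin'],a=c['attitude']);P=wcloud(f);v,u=np.mgrid[0:420,0:560]
h=cv2.cvtColor(p,cv2.COLOR_RGB2HSV).astype(int); m=((h[...,1]>150)&((h[...,0]<8)|(h[...,0]>172))&(h[...,2]>60)&(abs(P[...,2]-119)<3)).astype(np.uint8)
n,l,st,ce=cv2.connectedComponentsWithStats(m)
for i in range(1,n):
    if st[i,4]>60: print(st[i],rect(P[l==i]))
m=((h[...,1]>150)&((h[...,0]<8)|(h[...,0]>172))&(h[...,2]>60)&(P[...,2]<45)&(P[...,2]>5)); print('knob pts',m.sum(),np.median(P[m],0))
save('w5',p)
```

```text
shift [ 0.0004 -0.0002 -0.1203] turn [-0.3   0.05 -0.11]
[ 272  169   17   74 1177] ((511.0445861816406, -245.0001220703125), (67.93778991699219, 14.192078590393066), 88.85989379882812)
knob pts 415 [411.57553194 -29.96807892  23.83754869]
```

View pics/w5.png

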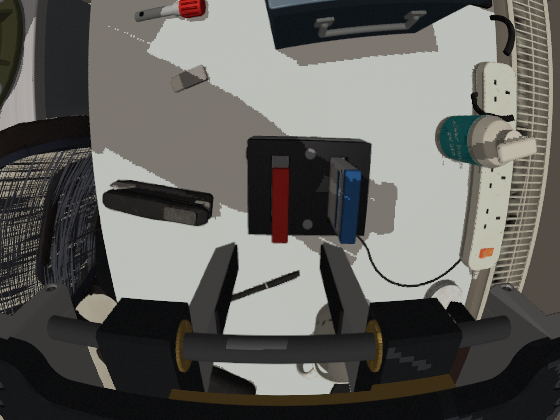

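The pin rests on the desk at (175,10) and the red drive lies below, between the fingers, at (280,200). I descend to grip it.

Request:
jog_arm(plan=[0.0006,0.0008,-0.04,0,0,0,0.0006,0.0008,-0.075,0,0,0,0.0006,0.0008,-0.1,0,0,0,0.0006,0.0008,-0.115,0,0,0,0.0006,0.0008,-0.12,0,0,0,0.0006,0.0008,-0.12,0,0,0])

```text
clock: 18.5
eef_pos: [510.2, -247.1, 97.8]
eef_rot: [3.141, -0.005, 1.554]
wrist_force: [0.1, -0.8, 0.9]
finger_gap: 50.1
finger_force: 0.0
```

Request:
jog_arm(plan=[0,0,0,0,0,0,0,0,0,0,0,0,0,0,0,0,0,0,0,0,0,0,0,0,0,0,0,0,0,0,0,0,0,0,0,0], claw=0.005, force=40)

```text
clock: 19.1
eef_pos: [510.4, -247.1, 98.0]
eef_rot: [3.14, -0.005, 1.554]
wrist_force: [0.4, 0.2, 2.6]
finger_gap: 14.8
finger_force: 40.0
```

Request:
jog_arm(plan=[0,0,0.01,0,0,0,0,0,0.02,0,0,0,0,0,0.035,0,0,0,0,0,0.06,0,0,0,0,0,0.1,0,0,0,0,0,0.15,0,0,0,0,0,0.19,0,0,0,0,0,0.22,0,0,0,0,0,0.24,0,0,0,0,0,0.24,0,0,0])

```text
clock: 20.1
eef_pos: [510.5, -247.2, 341.3]
eef_rot: [3.136, -0.002, 1.553]
wrist_force: [0.2, -0.3, -2.6]
finger_gap: 14.5
finger_force: 40.0
```

Run:
```python
from h import *
go(566.3,80.5,330,100.4)
s=manip.read_state();print(s['eef_pos'],s['finger_gap'],s['wrist_force'])
```

```text
shift [ 0.0558  0.3277 -0.0113] turn [-0.17  0.33 11.39]
[ 510.5245388  -247.22555035  341.27398213] 14.52241201470197 [ 0.16299104 -0.26291795 -2.64773222]
```

Request:
jog_arm(plan=[0.006,0.035,0,0,0,2,0.013,0.08,0,0,0,4,0.021,0.125,0,0,0,6,0.029,0.17,0,0,0,8,0.036,0.215,0,0,0,10,0.043,0.255,0,-0.2,0.3,11.4,0.05,0.29,0,-0.2,0.3,11.4,0.054,0.315,0,-0.2,0.3,11.4,0.056,0.328,0,-0.2,0.3,11.4,0.056,0.328,0,-0.2,0.3,11.4,0.056,0.328,0,-0.2,0.3,11.4])

```text
clock: 21.2
eef_pos: [566.1, 80.1, 337.4]
eef_rot: [-3.137, -0.002, 1.752]
wrist_force: [0.1, 0.2, -2.5]
finger_gap: 15.0
finger_force: 40.0
```

Run:
```python
from h import *
go(566.3,80.5,240,100.4)
c=get_calibration('wrist');p,d=camera('wrist'); save('w6',p)
```

```text
shift [ 0.0002  0.0004 -0.0974] turn [-0.05 -0.29  0.02]
```

View pics/w6.png

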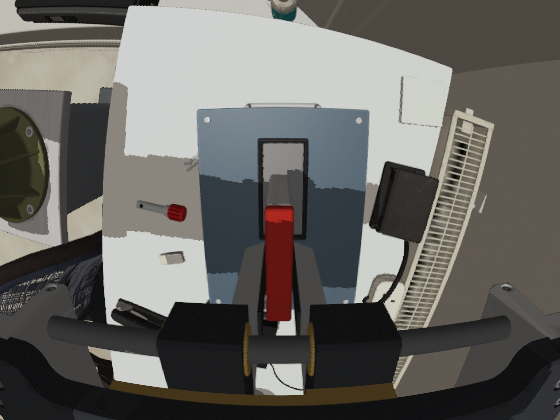

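The drive hangs upright over the slot, parallel to it, with its lower end at about (280,190). The pin is at (165,210) and the clip at (190,163) on the desk. I lower it.

Request:
jog_arm(plan=[0,0,-0.03,0,0,0,0,0,-0.06,0,0,0,0,0,-0.075,0,-0.3,0,0,0,-0.085,0,-0.3,0,0,0,-0.093,0,-0.3,0,0,0,-0.1,0,-0.3,0,0,0,-0.107,0,-0.3,0,0,0,-0.113,0,-0.3,0,0,0,-0.113,0,-0.3,0])

```text
clock: 22.15
eef_pos: [565.9, 80.9, 224.0]
eef_rot: [-3.141, -0.001, 1.752]
wrist_force: [-2.3, -0.2, -1.8]
finger_gap: 14.5
finger_force: 40.0
```

Request:
jog_arm(plan=[0,0,-0.008,0,0,0,0,0,-0.016,0,0,0,0,0,-0.024,0,0,0,0,0,-0.032,0,0,0,0,0,-0.04,0,0,0,0,0,-0.045,0,0,0,0,0,-0.048,0,0,0,0,0,-0.048,0,0,0,0,0,-0.048,0,0,0])

```text
clock: 23.05
eef_pos: [566.2, 80.9, 176.9]
eef_rot: [3.141, -0.001, 1.752]
wrist_force: [-1.2, -0.5, -4.5]
finger_gap: 14.9
finger_force: 40.0
```

Request:
jog_arm(plan=[0,0,0,0,0,0,0,0,0,0,0,0,0,0,0,0,0,0,0,0,0,0,0,0,0,0,0,0,0,0,0,0,0,0,0,0,0,0,0,0,0,0,0,0,0,0,0,0], claw=0.05)

```text
clock: 23.85
eef_pos: [566.2, 80.9, 176.8]
eef_rot: [3.141, -0.001, 1.752]
wrist_force: [0.4, 0.2, 1.0]
finger_gap: 50.0
finger_force: 0.0
```

Request:
jog_arm(plan=[0,0,0.03,0,0,0,0,0,0.07,0,0,0,0,0,0.12,0,0,0,-0.02,-0.03,0.17,0,0,0,-0.04,-0.06,0.19,0,0,0,-0.06,-0.1,0.19,0,0,0,-0.06,-0.1,0.19,0,0,0,-0.06,-0.1,0.19,0,0,0,-0.06,-0.1,0.19,0,0,0,-0.06,-0.1,0.19,0,0,0])

```text
clock: 24.85
eef_pos: [506.5, -18.2, 366.3]
eef_rot: [3.142, -0.001, 1.753]
wrist_force: [0.4, -0.2, -0.6]
finger_gap: 50.0
finger_force: 0.0
```

Run:
```python
from h import *
c=get_calibration('wrist');p,d=camera('wrist');f=dict(d=d,o=c['origin'],a=c['attitude']);P=wcloud(f); save('w7',p)
th=np.radians(10.4);X=np.array([np.cos(th),np.sin(th)]);Y=np.array([-X[1],X[0]])
b=(P[...,:2]-[569.3,81]);m=(abs(b@X)<18)&(abs(b@Y)<48)&(P[...,2]>20)&(P[...,2]<300)
print('slot z',m.sum(),np.percentile(P[m][:,2],[2,50,98]))
```

```text
slot z 2416 [164.0528219  165.64565165 167.25090912]
```

View pics/w7.png

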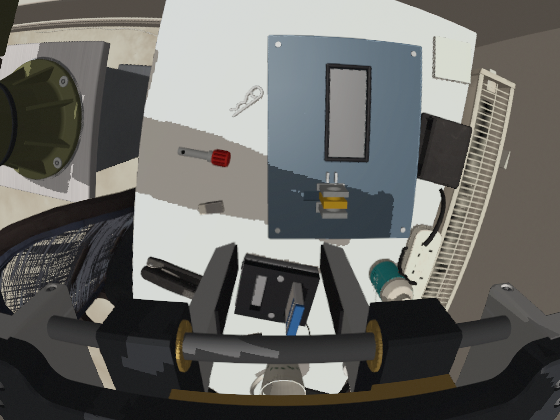

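The drive is gone inside and the flap is shut and level at (347,110). The clip (247,100) and pin (205,155) lie on the desk, and the blue drive stands in its bay at (295,312). I'm handing it in.

```bash
python3 -c "
from h import *
print(manip.sign_off())"
```

```text
the job is handed in; nothing more can be done
None
```

The red-ended drive is in the disposal box with the flap shut behind it, the clip and pin lie on the desk in front of the box, the blue-ended drive still stands in the dock, I moved nothing else, and I handed the job in at about 25 s of the 67 s allowed.

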